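Turn the craft carousel to the stamp and ink it

TASK

On the craft table, turn the round wooden carousel until the bay holding the hand stamp is lined up with the pointer on the carousel's foot, and let go. Then pick the stamp out of that bay and, keeping it upright, set it down (do not drop it) face down in the middle of the black felt of the open ink pad, and let go of it there.

Things in the scene. Friction and masses are not known exactly. Their poses are not given: they have to be found in the camera images.
- tray: Turning plywood disc, 264 mm wide: six bays every 60 deg, radial walls up to z 62 mm. Origin on the turning axis at table height, z up. Disc top, where things stand, z 34 mm. Round knob on it, 44 mm wide, z 86 to 126 mm, on a 34 mm post: grip and twist, either way, 0.06 N m friction; stays as left; turn smoothly. Things stand 95 mm from the axis, up to 72 mm tall. Stamp starts 40 to 80 deg off the pointer.
- pick_spot (a point): Where a bay's middle lies when the bay is lined up with the pointer: 95 mm from the turning axis, on the robot's side, at the height of the disc's top (34 mm). It belongs to the carousel's dark fixed foot (276 mm wide, 14 mm high), whose pointer tab sticks out along the line from the axis through this point, to 178 mm from the axis.
- stamp: Pale wooden hand stamp, 72 mm tall, 35 to 70 g, upright in a bay. One wide disc only, at its foot (44 mm wide, 16 mm high, rubber face below); neck 18 mm wide at 26 mm; upright round handle 28 mm wide from 36 to 66 mm above the underside. (The similar spool has a wide disc at both ends.) Origin: centre of the underside; z up along the handle.
- ink_pad: Square ink pad in a flat dark tin, 112 x 112 mm, lid folded open flat on its +x side (another 116 mm, 7 mm high). Black felt 100 x 100 mm, firm and flat, its top 16 mm above the table. Origin: centre of the tin's underside, at table height, below the middle of the felt. z up. Cannot move.
Mind the look-alikes: they are no part of the job. What is shaped like the stamp but blue or red is not meant.

How it is judged:
By the outcome, as a careful person would: the job done as asked, in the order asked, and still so for the second after the job is handed in, with the robot touching nothing.
It also fails if it takes over 56 s, if anything falls off the work surface, if the arm or the gripper's body presses on something with over 40 N, if the wrist force passes 120 N, or if a joint passes its speed limit or range.

ROBOT

A 6-joint arm with a two-finger parallel gripper is mounted at the origin on the work surface. World frame = base frame: x ahead of the robot, y to its left, z up, the work surface at z = 0. Lengths are in m, angles in rad, forces in N, time in s.
With the tool pointing down it reaches from about 0.25 to 0.775 m from the base axis. Payload 4 kg.
Tool frame: the origin (TCP) lies between the finger pads; the fingertips stand 17 mm ahead of it and the grasp point (between the pads) lies 2 mm behind it; z points along the fingers, y is the line along which they close (so a half turn about z gives the same grasp; the last joint's range is limited). The gripper opens to 94 mm and grips with 3 to 60 N. Pads are 16 mm wide; open, the fingers measure 119 mm over their backs; the gripper's body (75 mm by 177 mm) begins 78 mm behind the grasp point.
Start: joints at [-1.258, 0.087, 1.371, -0, 1.684, -0.103], TCP at [0.222, -0.503, 0.223] pointing down, gripper open.
Joint ranges: [-3.1, 3.1], [-0.76, 2.03], [0.27, 2.55], [-1.08, 4.22], [0.17, 2.65], [-2.57, 2.57]. Speed limits (rad/s): [2.79, 2.79, 3.14, 3.14, 3.14, 3.14].

INTERFACE

Orientations are given as a unit quaternion [x, y, z, w].
In Python, from plant import telemetry, viewer, job gives the robot as it stands.
- The arm moves only by the shell command python3 -m jog 'ROWS' [OPENING] [FORCE]. ROWS is JSON, a list that holds one entry, the list of rows, each a list of 4 numbers: the shift along the tool's x, y, z in cm, then the turn about the tool's z in degrees. A call has 1 to 8 rows; each row shifts and turns the commanded pose from where the row before left it, along the tool's axes as they then stand; what a row does not reach is not made up. A row lasts 1/12 s, in which the tool goes at most 41.7 mm and 7.16 degrees, less where a joint would pass 70% of its speed; a pose out of reach is approached as far as the arm can. A call is refused whole if a number of a shift passes 4.17 or a number of a turn 7.16, either way. A call with a gripper value outside its range is refused whole. OPENING is the closure, from 0 (fully open) to 1 (shut), set as the call begins (- or left out, the last holds). The fingers move at their own pace and stop on an object; FORCE is the grip in N (left out, the last holds). Time passes only in rows, so rows that do not move let the fingers close. It gives the time, the measured TCP pose, the force, the opening and the grip force at its end, in the units of the state.
- telemetry.state(): the state, without advancing time (a new reading comes with each control period).
- viewer.camera(name): name is "scene" or "top"; returns a dict with "color" (420x560x3 uint8, red, green, blue), "range_z" (420x560 float32, m along the optical axis (not along the pixel's ray), 0 where there is no reading), "fx", "fy", "cx", "cy" (pixels), "D" ([k1, k2, p1, p2, k3] as OpenCV has them; the pictures are not rectified), "R" (3x3) and "t" (3): a world point X has camera coordinates R X + t. Camera axes: x right, y down, z forward; pixel columns grow to the right and rows downward; lengths in m; the calibration is good to about 2 mm. A picture is of the moment at which its call begins.
- job.job_done(): hands the job in; it is judged then, once.
The state is a dict: "time": time; "qpos": joint angles; "qvel": joint speeds; "joint_efforts": joint torques, N m; "eef_pos": TCP position; "ee_rot": TCP orientation; "wrist_force": force on the tool from outside, world axes, zero at the start; "ft_torque": the same for the moment, N m; "gripper_width": finger opening in m; "grip_force": force on a finger pad.
Only numpy, scipy, OpenCV 4.12 (cv2) and the standard library are available. Lean on these libraries where they do the work, as an engineer would, in place of code of your own. Each camera call takes 0.05 s, during which the arm holds its last target. There are 200 camera calls.

## Working session

There is one attempt and no reset: what is moved stays moved. The work goes in short steps, Python scripts to look and compute and a shell command to move; the robot and the scene stay as the last step left them, time stands still between calls to the robot, and variables do not carry over. Pictures are saved under pics/ and viewed, at most 10 in all, crops included, and the job is handed in when it is done.

```bash
mkdir -p pics; ls; cat > h.py <<'E'
import numpy as np, cv2
from plant import telemetry, viewer, job
def cam(n,name=None):
    c=viewer.camera(n)
    if name: cv2.imwrite('pics/'+name,c['color'][:,:,::-1])
    h,w=c['range_z'].shape
    u,v=np.meshgrid(np.arange(w),np.arange(h))
    K=np.array([[c['fx'],0,c['cx']],[0,c['fy'],c['cy']],[0,0,1]])
    p=cv2.undistortPoints(np.stack([u,v],-1).reshape(-1,1,2).astype(float),K,np.array(c['D'])).reshape(h,w,2)
    z=c['range_z'][...,None]
    P=np.concatenate([p*z,z],-1)
    c['W']=(P-np.array(c['t']))@np.array(c['R'])
    c['W'][c['range_z']==0]=np.nan
    return c
E
python3 - <<'E'
from h import *
a=cam('scene');b=cam('top')
cv2.imwrite('pics/s.png',a['color'][:,:,::-1])
cv2.imwrite('pics/t.png',b['color'][:,:,::-1])
np.save('top.npy',b['W']);np.save('scene.npy',a['W'])
print(telemetry.state())
E
```

```text
pics
{'time': 0.1, 'qpos': array([-1.25808798e+00,  8.78587231e-02,  1.37207477e+00, -2.00086930e-05,
        1.68361117e+00, -1.03089521e-01]), 'qvel': array([ 6.25075059e-04, -1.43599404e-03, -3.54717302e-03,  1.06738970e-03,
        1.03518313e-03, -7.04954459e-05]), 'joint_efforts': array([ 2.11529179e-03, -3.41252160e+01, -3.03302586e+01,  7.19554257e-02,
        3.04228789e-02, -1.01752266e-04]), 'eef_pos': array([ 0.22200901, -0.50270022,  0.22144781]), 'ee_rot': array([ 9.78466508e-01,  2.06403344e-01, -1.11994561e-04, -9.69608539e-04]), 'wrist_force': array([ 0.23681964, -0.45588137, -0.48902943]), 'ft_torque': array([-0.02512069,  0.03972992, -0.00456591]), 'grip_force': 0.0, 'gripper_width': 0.09408926200500195}
```

View pics/s.png

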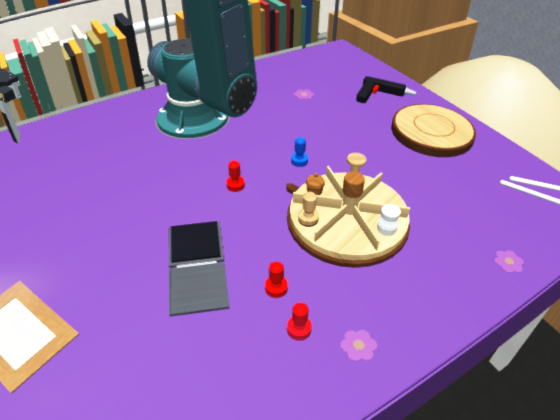

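View pics/t.png

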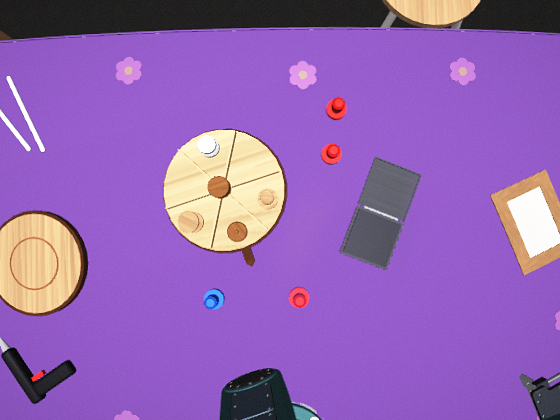

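The top picture shows the tray around (225,190), with its knob at (219,187) and the pointer tab at (249,258). The open ink pad has its felt at about (370,243) and its lid at (390,185).

Pale candidates are top (267,198), which is scene (309,208), and top (191,222), which is scene (356,163). The first looks like the stamp, because it has one wide disc at its foot. The second shows a wide disc on top, so it is the spool. The others are blue, red, white or brown. I'll confirm this in a crop.

```bash
python3 - <<'E'
from h import *
a=cv2.imread('pics/s.png');b=cv2.imread('pics/t.png')
c=cv2.resize(a[140:260,280:420],None,fx=2.8,fy=2.8,interpolation=cv2.INTER_CUBIC)
d=cv2.resize(b[120:275,155:297],None,fx=2.76,fy=2.76,interpolation=cv2.INTER_CUBIC)
h=max(c.shape[0],d.shape[0]);p=lambda i:cv2.copyMakeBorder(i,0,h-i.shape[0],0,0,0)
cv2.imwrite('pics/crop.png',np.hstack([p(c),p(d)]))
T=np.load('top.npy');S=np.load('scene.npy')
A=np.concatenate([T.reshape(-1,3),S.reshape(-1,3)])
A=A[~np.isnan(A).any(1)]
def near(xy,r,z0,z1,src=A):
    m=(np.hypot(*(src[:,:2]-xy).T)<r)&(src[:,2]>z0)&(src[:,2]<z1);return src[m]
def circ(P):
    x,y=P[:,0],P[:,1]
    s=np.linalg.lstsq(np.c_[2*x,2*y,np.ones(len(x))],x*x+y*y,rcond=None)[0]
    return s[:2],np.sqrt(s[2]+s[0]**2+s[1]**2)
for n,(u,v) in dict(knob=(219,187),stamp=(267,198),spool=(191,222),brown=(237,231),white=(208,147),ptr=(249,259),felt=(370,243)).items(): print(n,T[v,u].round(3))
k=T[187,219,:2]
for src,nm in ((T,'top'),(S,'scene')):
    q=src.reshape(-1,3);q=q[~np.isnan(q).any(1)]
    P=near(k,.04,.118,.135,q);(c,r)=cv2.minEnclosingCircle(P[:,:2].astype(np.float32));print(nm,'knob',len(P),np.array(c).round(4),round(r,4),P[:,2].mean().round(4))
    P=near(T[198,267,:2],.03,.095,.115,q);(c,r)=cv2.minEnclosingCircle(P[:,:2].astype(np.float32)) if len(P) else (0,0);print('stamp',len(P),np.round(c,4),round(r,4))
    # disc outline
    P=near(k,.16,.025,.045,q);(c,r)=cv2.minEnclosingCircle(P[:,:2].astype(np.float32));print('disc',np.round(c,4),round(r,4))
    P=near(T[259,249,:2],.05,.006,.022,q);print('ptr',len(P),P.mean(0).round(4)); 
# pad
q=T.reshape(-1,3);f=T[243,370]
for q,nm in ((T,'top'),(S,'scene')):
  q=q.reshape(-1,3);P=near(f[:2],.1,.011,.03,q);r=cv2.minAreaRect((P[:,:2]*1000).astype(np.float32));print(nm,'pad',len(P),r,P[:,2].mean())
E
```

```text
knob [0.577 0.124 0.127]
stamp [0.555 0.029 0.11 ]
spool [0.508 0.184 0.104]
brown [0.489 0.092 0.088]
white [0.663 0.151 0.092]
ptr [0.427 0.073 0.013]
felt [ 0.458 -0.193  0.015]
top knob 374 [0.5783 0.1262] 0.0221 0.1266
stamp 145 [0.5567 0.0299] 0.0138
disc [0.5782 0.1266] 0.1327
ptr 258 [0.4385 0.0771 0.0141]
scene knob 261 [0.5787 0.126 ] 0.0237 0.1247
stamp 120 [0.5595 0.0303] 0.014
disc [0.5797 0.1272] 0.1339
ptr 89 [0.4297 0.0721 0.0126]
top pad 2275 ((476.8329772949219, -199.97048950195312), (112.33968353271484, 125.4814682006836), 69.36000061035156) 0.016631475521080744
scene pad 1733 ((473.5431823730469, -195.67263793945312), (106.50340270996094, 108.52384185791016), 68.06015014648438) 0.015223787589998468
```

View pics/crop.png

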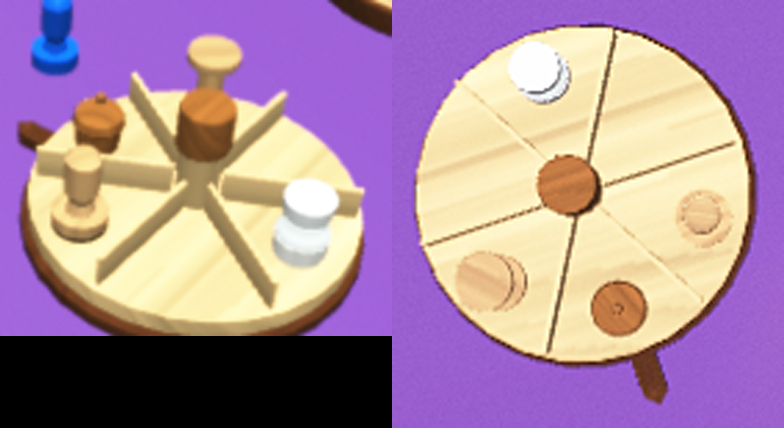

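The crop confirms it. The pale piece at crop (80,195)/(705,215) has one wide disc at its foot and a handle, so it is the stamp. The piece at (215,60)/(490,280) has a wide top disc, so it is the spool. Next I'll do one refined measurement of the pointer, bay walls and felt, and turn the tool in the meantime.

```bash
python3 -m jog '[[[0,0,0,-7],[0,0,0,-7],[0,0,0,-7],[0,0,0,-7],[0,0,0,-7],[0,0,0,-7],[0,0,0,-7],[0,0,0,-7]]]' 0
cat >> h.py <<'E'
def onplane(c,uv,z):
    K=np.array([[c['fx'],0,c['cx']],[0,c['fy'],c['cy']],[0,0,1]])
    p=cv2.undistortPoints(np.array(uv,float).reshape(-1,1,2),K,np.array(c['D'])).reshape(-1,2)
    R=np.array(c['R']);d=np.c_[p,np.ones(len(p))]@R;o=-R.T@np.array(c['t'])
    return (o+d*((z-o[2])/d[:,2:]))[:,:2]
def to(x,y,z):
    from scipy.spatial.transform import Rotation as Q
    s=telemetry.state();R=Q.from_quat(s['ee_rot']).as_matrix()
    print('t',round(s['time'],2),'tcp',s['eef_pos'].round(4),'yaw',np.degrees(np.arctan2(R[1,0],R[0,0])).round(1),'tilt',np.degrees(np.arccos(-R[2,2])).round(2),'q6',round(float(np.degrees(s['qpos'][5])),1),'w',round(s['gripper_width'],4),'gf',round(s['grip_force'],1))
    print('move cm',(R.T@(np.array([x,y,z])-s['eef_pos'])*100).round(2))
E
python3 - <<'E'
from h import *
c=cam('top')
ax=np.array([.5785,.1263])
ang=lambda p:np.degrees(np.arctan2(p[:,1]-ax[1],p[:,0]-ax[0])).round(1)
def cr(x,y): return ((x-392)/2.76+155-.3,y/2.76+120-.3)
w=onplane(c,[cr(735,143),cr(425,244),cr(701,299),cr(457,81),cr(548,350),cr(614,32)],.062);print('walls',ang(w),np.hypot(*(w-ax).T).round(3))
p=onplane(c,[cr(656,402)],.014);print('ptr tip',ang(p),p)
# dark brown pointer centreline from colour
im=c['color'].astype(int);g=onplane(c,np.stack(np.meshgrid(np.arange(560),np.arange(420)),-1).reshape(-1,2),.014)
r=np.hypot(*(g-ax).T);px=im.reshape(-1,3);m=(r>.145)&(r<.185)&(px[:,2]<60)&(px[:,0]<110);m&=abs((np.degrees(np.arctan2(g[:,1]-ax[1],g[:,0]-ax[0]))+160))<15
print(m.sum(),'ptr',ang(g[m].mean(0)[None]),g[m].mean(0), r[m].max())
# felt
for n in('top','scene'):
    if n=='scene': c=cam(n)
    px=c['color'].astype(int).reshape(-1,3);g=onplane(c,np.stack(np.meshgrid(np.arange(560),np.arange(420)),-1).reshape(-1,2),.016)
    for th in(42,50,75):
        m=(px.max(1)<th)&(np.hypot(*(g-[.472,-.197]).T)<.2)
        lab=m.reshape(420,560).astype(np.uint8);k,l,st,ce=cv2.connectedComponentsWithStats(lab);i=1+st[1:,4].argmax() if k>1 else 0
        print(n,th,cv2.minAreaRect((g[(l==i).ravel()]*1000).astype(np.float32)))
to(.5785,.1263,.2)
E
```

```text
time: 0.77
eef_pos: [0.2221, -0.5028, 0.2218]
ee_rot: [0.765, 0.644, 0.0, -0.001]
wrist_force: [-1.1, 0.2, 0.0]
gripper_width: 0.0942
grip_force: 0.0
walls [ -74.1  108.7 -131.8   47.1  169.3  -13.6] [0.126 0.124 0.126 0.126 0.124 0.125]
ptr tip [-161.3] [[0.41300047 0.07043836]]
72 ptr [-160.4] [0.43211003 0.0742722 ] 0.17312430309026552
top 42 ((539.8143310546875, 10.1395263671875), (1355.641357421875, 1004.2548828125), 89.13321685791016)
top 50 ((539.8143310546875, 10.1395263671875), (1355.641357421875, 1004.2548828125), 89.13321685791016)
top 75 ((643.280517578125, -215.94390869140625), (0.0, 0.0), 0.0)
scene 42 ((511.90814208984375, -212.04293823242188), (94.80719757080078, 19.152584075927734), 67.995849609375)
scene 50 ((475.3001403808594, -197.09039306640625), (95.20626831054688, 99.52864074707031), 68.05850982666016)
scene 75 ((475.0362548828125, -197.27505493164062), (98.8160629272461, 102.71797180175781), 68.14984893798828)
t 0.87 tcp [ 0.2221 -0.5029  0.2218] yaw 79.8 tilt 0.07 q6 -61.9 w 0.0939 gf 0.0
move cm [68.23 23.95  2.24]
```

```bash
python3 -m jog '[[[2,0.7,0,0],[3.5,1.2,0,0],[3.6,1.3,0,0],[3.6,1.3,0,0],[3.6,1.3,0,0],[3.6,1.3,0,0],[3.6,1.3,0,0],[3.6,1.3,0,0]]]' >/dev/null
python3 -m jog '[[[3.6,1.3,0,0],[3.6,1.3,0,0],[3.6,1.3,0,0],[3.6,1.3,0,0],[3.6,1.3,0,0],[3.6,1.3,0,0],[3.6,1.3,0,0],[3.6,1.3,0,0]]]' >/dev/null
python3 -m jog '[[[3.6,1.3,0,0],[3.6,1.3,0,0],[2,0.6,0,0],[1,0,0,0],[0,0,0,0],[0,0,0,0]]]'
python3 -c "
from h import *
to(.5785,.1263,.108)"
```

```text
time: 2.7
eef_pos: [0.5678, 0.1058, 0.2221]
ee_rot: [0.767, 0.641, -0.001, 0.0]
wrist_force: [0.3, -0.1, 0.5]
gripper_width: 0.0937
grip_force: 0.0
t 2.7 tcp [0.5678 0.1058 0.2221] yaw 79.8 tilt 0.08 q6 15.2 w 0.0937 gf 0.0
move cm [ 2.22  0.7  11.41]
```

```bash
python3 -m jog '[[[1.2,0.4,0,0],[1,0.3,1,0],[0,0,3,0],[0,0,3,0],[0,0,2.4,0],[0,0,1.4,0],[0,0,0.6,0],[0,0,0,0]]]' >/dev/null
python3 -m jog '[[[0,0,0,0],[0,0,0,0],[0,0,0,0],[0,0,0,0],[0,0,0,0],[0,0,0,0],[0,0,0,0],[0,0,0,0]]]' 1 25
python3 -c "
from h import *
to(.5785,.1263,.108)"
```

```text
time: 4.03
eef_pos: [0.5791, 0.1267, 0.1086]
ee_rot: [0.767, 0.642, 0.0, 0.0]
wrist_force: [-0.9, -0.2, -0.3]
gripper_width: 0.0439
grip_force: 2.5
t 4.03 tcp [0.5791 0.1267 0.1086] yaw 79.8 tilt 0.02 q6 17.0 w 0.0439 gf 2.5
move cm [-0.05 -0.06  0.06]
```

```bash
python3 -m jog '[[[0,0,0,0],[0,0,0,0],[0,0,0,0],[0,0,0,0],[0,0,0,0.5],[0,0,0,1],[0,0,0,1.5],[0,0,0,2]]]'
python3 -m jog '[[[0,0,0,2.5],[0,0,0,3],[0,0,0,3],[0,0,0,3],[0,0,0,3],[0,0,0,3],[0,0,0,3],[0,0,0,3]]]' >/dev/null
python3 -m jog '[[[0,0,0,3],[0,0,0,3],[0,0,0,3],[0,0,0,3],[0,0,0,3],[0,0,0,3],[0,0,0,3],[0,0,0,2.8]]]' >/dev/null
python3 -m jog '[[[0,0,0,2.5],[0,0,0,2],[0,0,0,1.5],[0,0,0,1],[0,0,0,0.5],[0,0,0,0],[0,0,0,0],[0,0,0,0]]]'
python3 - <<'E'
from h import *
to(.5785,.1263,.108)
c=cam('scene','s2.png');q=c['W'].reshape(-1,3);q=q[~np.isnan(q).any(1)]
cv2.imwrite('pics/s2c.png',cv2.resize(c['color'][120:270,260:440,::-1],None,fx=3.5,fy=3.5,interpolation=cv2.INTER_CUBIC))
E
```

```text
time: 4.7
eef_pos: [0.5793, 0.1267, 0.1086]
ee_rot: [0.795, 0.607, 0.0, 0.0]
wrist_force: [1.2, -0.6, 0.1]
gripper_width: 0.0433
grip_force: 25.0
time: 6.7
eef_pos: [0.5795, 0.1264, 0.1086]
ee_rot: [0.985, 0.174, 0.001, 0.0]
wrist_force: [3.2, -1.0, -1.0]
gripper_width: 0.0437
grip_force: 25.0
t 6.7 tcp [0.5795 0.1264 0.1086] yaw 20.0 tilt 0.07 q6 76.8 w 0.0437 gf 25.0
move cm [-0.1  -0.02  0.06]
```

View pics/s2c.png

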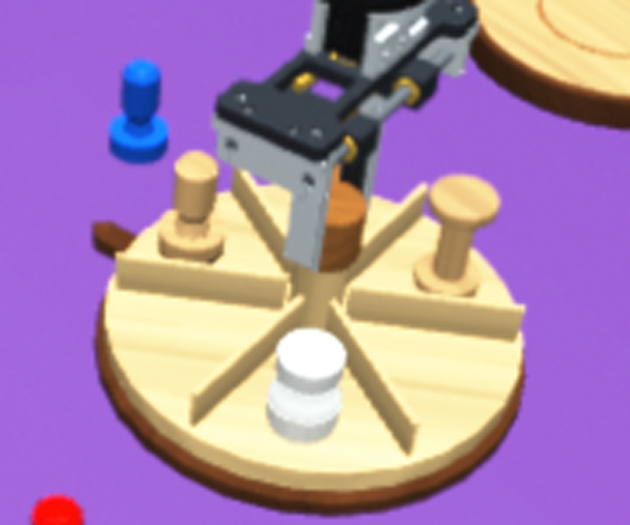

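The crop shows the stamp at (195,205), just behind the pointer tab at (115,238), so its bay is close to lined up. I'll measure the angle now while the knob is still gripped.

```bash
python3 - <<'E'
from h import *
c=cam('scene')
ax=np.array([.5788,.1263])
ang=lambda p:np.degrees(np.arctan2(p[:,1]-ax[1],p[:,0]-ax[0])).round(1)
q=c['W'].reshape(-1,3);q=q[~np.isnan(q).any(1)]
r=np.hypot(*(q[:,:2]-ax).T);a=np.degrees(np.arctan2(q[:,1]-ax[1],q[:,0]-ax[0]))
m=(q[:,2]>.09)&(q[:,2]<.115)&(r>.07)&(r<.125)&(abs(a+161)<20)
P=q[m];cc,rr=cv2.minEnclosingCircle(P[:,:2].astype(np.float32));print('stamp',m.sum(),cc,rr,ang(np.array([cc])))
cr=lambda x,y:(x/3.5+260-.36,y/3.5+120-.36)
w=onplane(c,[cr(118,256),cr(236,172),cr(426,187),cr(523,307),cr(413,422),cr(193,396)],.062);t=ang(w);print('walls',t,t%60,np.hypot(*(w-ax).T).round(3))
px=c['color'].reshape(-1,3).astype(int);g=onplane(c,np.stack(np.meshgrid(np.arange(560),np.arange(420)),-1).reshape(-1,2),.014)
r=np.hypot(*(g-ax).T);a=np.degrees(np.arctan2(g[:,1]-ax[1],g[:,0]-ax[0]))
m=(px[:,2]<70)&(px[:,0]<130)&(r>.15)&(r<.19)&(abs(a+160)<12);print('ptr',m.sum(),ang(g[m].mean(0)[None]),g[m].mean(0))
E
```

```text
stamp 123 (0.4874853193759918, 0.09540620446205139) 0.013547008857131004 [-161.3]
walls [-131.5  169.9  106.8   48.1  -12.5  -71.3] [48.5 49.9 46.8 48.1 47.5 48.7] [0.125 0.116 0.126 0.127 0.126 0.129]
ptr 50 [-158.4] [0.43131686 0.06800349]
```

The bay is at about -161.8° and the pointer at about -160.4°, so I'll turn back 1.4°, release and rise.

```bash
python3 -m jog '[[[0,0,0,-0.5],[0,0,0,-0.5],[0,0,0,-0.4],[0,0,0,0],[0,0,0,0],[0,0,0,0]]]' >/dev/null
python3 -m jog '[[[0,0,0,0],[0,0,0,0],[0,0,0,0],[0,0,0,0],[0,0,0,0],[0,0,0,0],[0,0,0,0],[0,0,0,0]]]' 0 
python3 -m jog '[[[0,0,-1,0],[0,0,-2.5,0],[0,0,-3,0],[0,0,-3,0],[0,0,-2,0],[0,2,0,0],[0,3.5,0,0],[0,4,0,0]]]' >/dev/null
python3 -m jog '[[[0,4,0,0],[0,4,0,0],[0,4,0,0],[0,3.5,0,0],[0,2,0,0],[0,0,0,0],[0,0,0,0]]]'
python3 - <<'E'
from h import *
c=cam('top')
cv2.imwrite('pics/t2c.png',cv2.resize(c['color'][120:275,155:297,::-1],None,fx=3.8,fy=3.8,interpolation=cv2.INTER_CUBIC))
ax=np.array([.5785,.1263])
q=c['W'].reshape(-1,3);q=q[~np.isnan(q).any(1)]
r=np.hypot(*(q[:,:2]-ax).T);a=np.degrees(np.arctan2(q[:,1]-ax[1],q[:,0]-ax[0]))
m=(q[:,2]>.09)&(q[:,2]<.115)&(r>.07)&(r<.125)&(abs(a+161)<20)
cc,rr=cv2.minEnclosingCircle(q[m][:,:2].astype(np.float32));print('stamp',m.sum(),cc,rr,np.degrees(np.arctan2(cc[1]-ax[1],cc[0]-ax[0])))
to(*cc,.2)
E
```

```text
time: 7.97
eef_pos: [0.579, 0.1268, 0.1085]
ee_rot: [0.983, 0.186, -0.0, -0.0]
wrist_force: [0.2, -0.1, 0.5]
gripper_width: 0.0924
grip_force: 0.0
time: 9.22
eef_pos: [0.6777, -0.1257, 0.2235]
ee_rot: [0.983, 0.185, -0.0, -0.0]
wrist_force: [-0.1, 0.8, 0.0]
gripper_width: 0.0941
grip_force: 0.0
stamp 149 (0.48574647307395935, 0.09370949864387512) 0.014034523628652096 -160.64022267015108
t 9.27 tcp [ 0.6776 -0.1244  0.2238] yaw 21.4 tilt 0.04 q6 53.5 w 0.0942 gf 0.0
move cm [ -9.9  -27.31   2.4 ]
```

View pics/t2c.png

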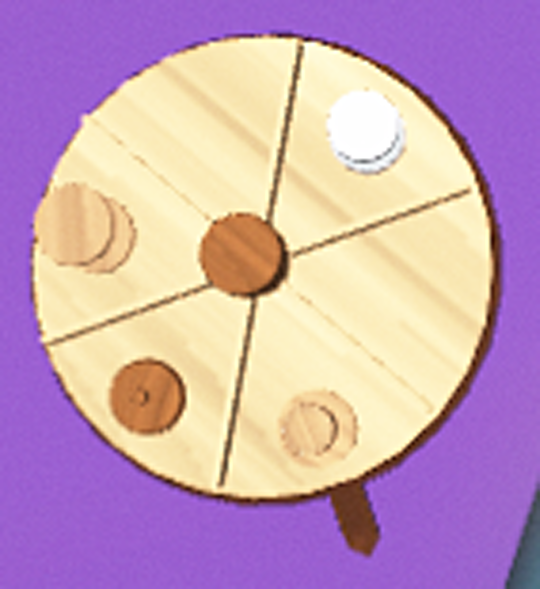

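The crop shows the stamp at (315,428), the pointer tip at (366,553), and the bay walls ending at (432,410) and (221,485). I'll check those angles.

```bash
python3 - <<'E'
from h import *
c=cam('top');ax=np.array([.5785,.1263])
cr=lambda x,y:(x/3.8+155-.37,y/3.8+120-.37)
w=onplane(c,[cr(470,189),cr(432,410),cr(221,485),cr(45,343),cr(85,118),cr(300,40)],.062)-ax
t=np.degrees(np.arctan2(w[:,1],w[:,0]));print(t.round(1),(t%60).round(1),(t%60).mean())
p=onplane(c,[cr(366,553),cr(347,490),cr(354,519)],.014)-ax;print(np.degrees(np.arctan2(p[:,1],p[:,0])),np.hypot(*p.T))
E
```

```text
[ -72.  -130.4  170.9  110.3   49.1  -11.9] [48.  49.6 50.9 50.3 49.1 48.1] 49.35320416892645
[-160.89930235 -160.08189705 -160.85838492] [0.17470182 0.13687928 0.15394436]
```

The bay (-160.65°) is lined up with the pointer (-160.7°). Next I'll move over the stamp at about (0.487, 0.0935) with the fingers part closed.

```bash
python3 -m jog '[[[-0.7,-2,0,0],[-1.2,-3.4,0,0],[-1.3,-3.7,0,0],[-1.3,-3.7,0,0],[-1.3,-3.7,0,0],[-1.3,-3.7,0,0],[-1.2,-3.4,0,0],[-0.9,-2.5,0,0]]]' 0.4 >/dev/null
python3 -m jog '[[[-0.5,-1.2,0,0],[0,0,0,0],[0,0,0,0]]]' 
python3 -c "
from h import *
to(.487,.0935,.083)"
```

```text
time: 10.23
eef_pos: [0.4877, 0.0946, 0.2241]
ee_rot: [0.982, 0.187, 0.001, 0.001]
wrist_force: [0.7, -0.9, 0.1]
gripper_width: 0.0567
grip_force: 0.0
t 10.23 tcp [0.4877 0.0946 0.2241] yaw 21.5 tilt 0.12 q6 72.9 w 0.0567 gf 0.0
move cm [-0.12  0.06 14.11]
```

```bash
python3 -m jog '[[[-0.1,0.1,1.5,0],[0,0,2.5,0],[0,0,2.6,0],[0,0,2.5,0],[0,0,2,0],[0,0,1.5,0],[0,0,1,0],[0,0,0.5,0]]]' >/dev/null
python3 -m jog '[[[0,0,0,0],[0,0,0,0],[0,0,0,0]]]' 
python3 -m jog '[[[0,0,0,0],[0,0,0,0],[0,0,0,0],[0,0,0,0],[0,0,0,0],[0,0,0,0],[0,0,0,0],[0,0,0,0]]]' 1 15
python3 -c "
from h import *
to(.487,.0935,.083)"
```

```text
time: 11.15
eef_pos: [0.4882, 0.0926, 0.0837]
ee_rot: [0.983, 0.186, 0.001, 0.0]
wrist_force: [0.4, -0.2, -0.3]
gripper_width: 0.0563
grip_force: 0.0
time: 11.82
eef_pos: [0.4872, 0.0929, 0.0827]
ee_rot: [0.983, 0.186, 0.0, -0.0]
wrist_force: [-0.4, 0.8, 0.5]
gripper_width: 0.0274
grip_force: 15.0
t 11.82 tcp [0.4872 0.0929 0.0827] yaw 21.4 tilt 0.02 q6 72.8 w 0.0274 gf 15.0
move cm [ 0.01 -0.07 -0.03]
```

```bash
python3 -m jog '[[[0,0,-0.5,0],[0,0,-1.2,0],[0,0,-2,0],[0,0,-2,0],[0,0,-2,0],[0,0,-1.5,0],[0,0,-0.8,0],[0,0,0,0]]]' 1 20
python3 -c "
from h import *
to(.475,-.197,.0827)"
```

```text
time: 12.48
eef_pos: [0.4885, 0.0928, 0.1856]
ee_rot: [0.983, 0.186, 0.003, 0.0]
wrist_force: [-0.0, -0.7, -1.0]
gripper_width: 0.0273
grip_force: 20.0
t 12.48 tcp [0.4885 0.0928 0.1856] yaw 21.4 tilt 0.32 q6 72.8 w 0.0273 gf 20.0
move cm [-11.9   26.47  10.27]
```

```bash
python3 -m jog '[[[-0.3,0.7,0,0],[-0.7,1.5,0,0],[-1,2.2,0,0],[-1.1,2.5,0,0],[-1.1,2.5,0,0],[-1.1,2.5,0,0],[-1.1,2.5,0,0],[-1.1,2.5,0,0]]]' >/dev/null
python3 -m jog '[[[-1.1,2.5,0,0],[-1.1,2.5,0,0],[-1,2.1,0,0],[-0.7,1.5,0,0],[-0.5,1,0,0],[0,0,0,0],[0,0,0,0],[0,0,0,0]]]'
python3 - <<'E'
from h import *
to(.475,-.197,.0647)
c=cam('scene');cv2.imwrite('pics/s3.png',cv2.resize(c['color'][130:330,110:330,::-1],None,fx=2.8,fy=2.8,interpolation=cv2.INTER_CUBIC))
E
```

```text
time: 13.82
eef_pos: [0.4729, -0.1966, 0.182]
ee_rot: [0.983, 0.186, -0.0, -0.001]
wrist_force: [0.2, -0.4, -0.2]
gripper_width: 0.0273
grip_force: 20.0
t 13.82 tcp [ 0.4729 -0.1966  0.182 ] yaw 21.5 tilt 0.08 q6 39.6 w 0.0273 gf 20.0
move cm [ 0.18  0.13 11.72]
```

View pics/s3.png

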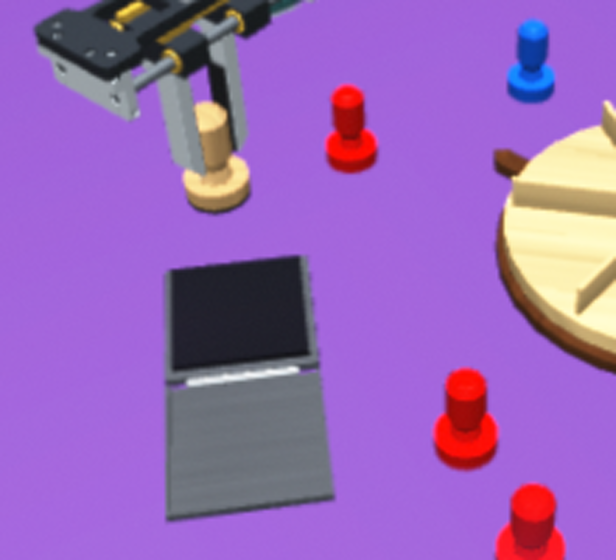

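The stamp is held upright at crop (215,165), above the felt at (240,310). Going down.

```bash
python3 -m jog '[[[0.2,0.1,0.8,0],[0,0,1.8,0],[0,0,2,0],[0,0,2,0],[0,0,1.8,0],[0,0,1.2,0],[0,0,0.8,0],[0,0,0.4,0]]]' >/dev/null
python3 -m jog '[[[0,0,0,0],[0,0,0.2,0],[0,0,0.1,0],[0,0,0,0],[0,0,0,0]]]'
python3 -c "
from h import *
to(.475,-.197,.0647)"
```

```text
time: 14.95
eef_pos: [0.4757, -0.1979, 0.0722]
ee_rot: [0.983, 0.186, 0.001, 0.0]
wrist_force: [-0.2, 1.1, -0.7]
gripper_width: 0.0272
grip_force: 20.0
t 14.95 tcp [ 0.4757 -0.1979  0.0722] yaw 21.4 tilt 0.08 q6 39.7 w 0.0272 gf 20.0
move cm [-0.04 -0.11  0.75]
```

```bash
python3 -m jog '[[[0,-0.1,0.2,0],[0,0,0.2,0],[0,0,0.15,0],[0,0,0,0],[0,0,0,0]]]'
python3 -m jog '[[[0,0,0.08,0],[0,0,0.05,0],[0,0,0,0],[0,0,0,0]]]'
python3 -m jog '[[[0,0,0.05,0],[0,0,0,0],[0,0,0,0]]]'
```

```text
time: 15.37
eef_pos: [0.4748, -0.1966, 0.0658]
ee_rot: [0.983, 0.186, -0.0, -0.0]
wrist_force: [0.7, 0.2, -0.3]
gripper_width: 0.0269
grip_force: 20.0
time: 15.7
eef_pos: [0.475, -0.1967, 0.0647]
ee_rot: [0.983, 0.186, 0.0, 0.0]
wrist_force: [0.7, 0.2, 0.1]
gripper_width: 0.0272
grip_force: 20.0
time: 15.95
eef_pos: [0.4751, -0.1967, 0.0647]
ee_rot: [0.983, 0.186, 0.0, 0.0]
wrist_force: [-1.4, -0.2, 3.1]
gripper_width: 0.0273
grip_force: 20.0
```

The wrist force shows contact (3 N up). Release, rise and check.

```bash
python3 -m jog '[[[0,0,0,0],[0,0,0,0],[0,0,0,0],[0,0,0,0],[0,0,0,0],[0,0,0,0],[0,0,0,0],[0,0,0,0]]]' 0.3
python3 -m jog '[[[0,0,-0.5,0],[0,0,-1,0],[0,0,-2,0],[0,0,-2.5,0],[0,0,-2.5,0],[0,0,-2.5,0],[0,0,-1.5,0],[0,0,0,0]]]' >/dev/null
python3 -m jog '[[[0,2,0,0],[0,3,0,0],[0,3.5,0,0],[0,3.5,0,0],[0,3.5,0,0],[0,2.5,0,0],[0,1,0,0],[0,0,0,0]]]'
python3 - <<'E'
from h import *
a=cam('scene');b=cam('top')
f=lambda i:cv2.resize(i[:,:,::-1],(390,390),interpolation=cv2.INTER_CUBIC)
cv2.imwrite('pics/fin.png',np.hstack([f(a['color'][170:320,120:270]),f(b['color'][140:290,310:460])]))
for c in(a,b):
    q=c['W'].reshape(-1,3);q=q[~np.isnan(q).any(1)]
    m=(q[:,2]>.06)&(q[:,2]<.1)&(np.hypot(*(q[:,:2]-[.475,-.197]).T)<.04)
    print(m.sum(),cv2.minEnclosingCircle(q[m][:,:2].astype(np.float32)),q[m][:,2].max())
E
```

```text
time: 16.62
eef_pos: [0.475, -0.1967, 0.0641]
ee_rot: [0.983, 0.186, -0.0, 0.0]
wrist_force: [-0.3, 1.1, -0.1]
gripper_width: 0.0655
grip_force: 0.0
time: 17.95
eef_pos: [0.544, -0.3751, 0.1871]
ee_rot: [0.983, 0.185, -0.001, -0.001]
wrist_force: [-0.7, -0.1, 0.2]
gripper_width: 0.0656
grip_force: 0.0
216 ((0.4773341119289398, -0.19534741342067719), 0.014696802012622356) 0.08987406299376899
162 ((0.47355058789253235, -0.19540013372898102), 0.014138340018689632) 0.09455436026566315
```

View pics/fin.png

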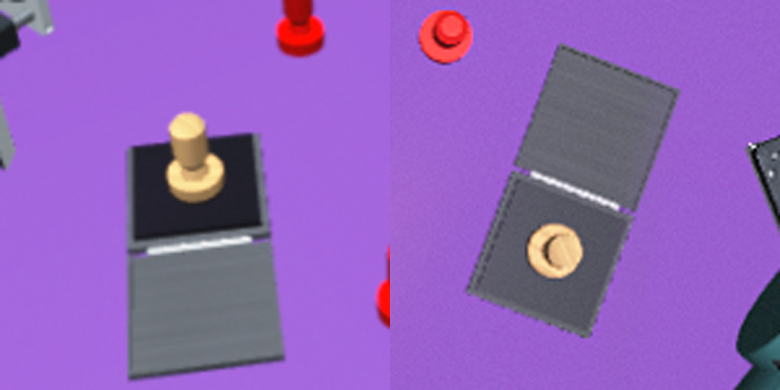

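The stamp stands upright in the middle of the felt, at (195,178) in the left view and (555,250) in the right one. The gripper is clear, so I'm handing in.

```bash
python3 -c "
from plant import job
print(job.job_done())"
```

```text
the job is handed in; nothing more can be done
None
```

I turned the carousel until the stamp's bay lined up with the pointer (within about 0.1° as measured), then set the stamp upright in the middle of the felt, let go, and handed the job in at about 18 s of the 56 s allowed.

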